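# Hang a second staining carrier on the drip hook

## Robot

A 7-joint arm with a two-finger parallel gripper is mounted at the origin on a cart in front of the work surface, level with it; the furniture and walls round the work are solid. World frame = base frame: x ahead of the robot, y to its left, z up, the work surface at z = 0. Lengths are in m, angles in rad, forces in N, time in s.
With the tool pointing down it reaches from about 0.4 to 0.85 m from the base axis. Payload 10.4 kg.
Tool frame: the origin (TCP) lies midway between the tips of the shut fingers; the grasp point (between the pads) lies 19 mm behind it (r.grasp_offset is the distance from the TCP to the grasp point, in m); x points along the fingers, y is the direction in which the jaws open and shut, and the axes are right-handed (so a half turn about x gives the same grasp; the last joint's range is limited). The gripper opens to 87 mm and grips with 3 to 60 N. Pads are 19 mm wide; open, the fingers measure 117 mm over their backs; the gripper's body (75 mm by 190 mm) begins 51 mm behind the grasp point.
Start: joints at [1.268, 0.332, -0.065, 1.46, 0.022, 1.35, -0.088], TCP at [0.173, -0.601, 0.223] pointing down, gripper open.
Joint ranges: [-2.6, 2.6], [-0.5, 2.12], [-1.47, 1.34], [0.16, 2.42], [-1.27, 4.41], [0.06, 2.06], [-2.6, 2.6]. Speed limits (rad/s): [2.22, 2.22, 2.79, 2.79, 3.14, 3.14, 3.14].

## Interface

Orientations are given as a unit quaternion [x, y, z, w].
In Python, from bench import r, vision, close_job gives the robot as it stands. The module is installed in compiled form; this text tells all that it offers.
- The arm moves only by the shell command python3 -m pendant 'ROWS' [OPENING] [FORCE]. ROWS is text: rows parted by semicolons, each of 6 numbers parted by spaces: the shift along the tool's x, y, z in units of 0.25 m (1.0 is 0.25 m), then the turn, a rotation vector about the tool's x, y, z in units of 1.5 rad (1.0 is 1.5 rad). A call has 1 to 8 rows; each row is the pose to reach, as a shift and turn from the pose commanded when the call began, along the tool's axes at that moment; what a row does not reach only later rows make up. A row lasts 1/10 s, in which the tool goes at most 50 mm and 8.59 degrees, less where a joint would pass 70% of its speed; a pose out of reach is approached as far as the arm can. A call with a number of a shift or a turn outside -1 to 1 is refused whole. A call with a gripper value outside its range is refused whole. OPENING is the gripper command: -1 is shut, 1 is fully open, values between are in proportion, set as the call begins (- or left out, the last holds). The fingers move at their own pace and stop on an object; FORCE is the grip in N (left out, the last holds). Time passes only in rows, so rows that repeat a pose let the fingers close. It gives the time, the measured TCP pose, the force and the opening at its end, in the units of the state.
- r.read_state(): the state, without advancing time (a new reading comes with each control period).
- vision.camera(name): name is "scene" or "top" or "wrist"; returns (picture, depth): 384x512x3 uint8, blue, green, red; 384x512 float32, m along the optical axis (not along the pixel's ray), 0 where there is no reading.
- vision.get_calibration(name): a dict with "camera_matrix" (3x3 intrinsics, pixels), "rvec" (rotation vector, rad) and "tvec" (3), from world to camera coordinates, as OpenCV has them. Camera axes: x right, y down, z forward; pixel columns grow to the right and rows downward; lengths in m; the calibration is good to about 2 mm. A picture is of the moment at which its call begins: read the wrist's pose just before it. get_calibration takes no time and is no camera call; for the wrist camera it gives the pose at the moment of the call.
- close_job(): hands the job in, once; it reports no verdict.
The state is a dict: "time": time; "joint_positions": joint angles; "joint_vel": joint speeds; "joint_torque": joint torques, N m; "ee_pos": TCP position; "eef_rot": TCP orientation; "ft_force": force on the tool from outside, world axes, zero at the start; "torque": the same for the moment, N m; "width": finger opening in m.
Only numpy, scipy, OpenCV 4.12 (cv2) and the standard library are available. Lean on these libraries where they do the work, as an engineer would, in place of code of your own. Each camera call takes 0.05 s, during which the arm holds its last target. There are 200 camera calls.

## Task

Slide the lid of the grey storage box fully open and lift out the slide-staining carrier that stands inside. Hang it on the drip stand's hook, in front of the carrier already hanging there, without lifting, knocking or shifting that first one. Leave the box open, both carriers hanging still and upright, and the other things on the worktop where they are.

Things in the scene. Friction and masses are not known exactly. Their poses are not given: they have to be found in the camera images.
- box: Grey plastic storage box, fixed to the worktop, outside 82 (x) x 146 (y) x 157 mm high; stands left or right, may be turned. Origin: centre of its underside. Inside 72 (x) x 136 (y) mm, walls 5 mm, inner floor 8 mm up. The lid runs in grooves in the two side walls, its top 154 mm above the worktop.
- lid (a joint): White sliding lid of the box: 0 m = shut, 0.08 m = fully open (stop). It slides level along the box's own +x (away from the robot when the box is not turned), stays where it is left and needs about 1.5 N; it starts at 0 to 0.012 m.
- lid_rib (a point): Centre of the top face of the upright finger rib on the lid, 181 mm above the worktop; the rib is 12 mm along the sliding direction (box x), 44 mm along box y, and stands 28 mm above the lid, near its +x edge. It moves with the lid.
- carrier: White plastic slide-staining carrier to hang: loose, 0.06-0.13 kg, 32 (x) x 72 (y) x 132 (z) mm. Origin: centre of underside. Stands upright mid-box, nearly square with it, 8 mm above the worktop. Comb frame to z = 42 mm, then a hanger 10 mm thick (x) with a window z = 42-84, 50 mm wide (y), top corners sloped, open through along x (the hook enters it); crossbar z = 84-92; grip block z = 92-132.
- carrier_bar (a point): On that carrier: middle of its crossbar's underside (84 mm above the carrier's underside), which rests on the hook's top when hung; 15 mm of flat there, between the window's sloping corners. Front and back of the carrier are alike.
- carrier_grip (a point): On that carrier: inside the 16 x 16 mm grip block, 120 mm above its underside, 12 mm below its top.
- stand: Steel drip stand with grey base, fixed; stands left or right, may be turned. Origin: on the worktop under the hook's free end; +x runs along the hook to the post. Hook: level flat bar 10 mm wide (y), 8 mm thick, top 150 mm above the worktop, x = 0 to the post's face at 124 mm; an upturned lip, 12 mm above the bar, at x = 0-7 mm. Post ends level with the bar. Base x = 0-150, 100 wide, 12 mm thick.
- hook_tip (a point): Middle of the hook's free end at the level of the bar's top (150 mm above the worktop); axes as the stand's.
- hung: The first carrier, same shape and axes as carrier, loose, already hanging on the inner (post) part of the hook, its x along the hook, centre 84 to 106 mm from the hook's free end. Origin: centre of its underside, 66 mm above the worktop.
- hung_bar (a point): On the first carrier: middle of the underside of its crossbar, 84 mm above its underside.
- coplin_jar: Bystander: squarish clear staining jar with lid, 48 x 56 x 106 mm, loose; origin at the centre of its underside.
- petri_dish: Bystander: flat round dish, 58 mm across, 15 mm high, loose; origin at the centre of its underside.
- objective_case: Bystander: small round pot with a black screw cap, 39 mm across, 56 mm high, loose; origin at the centre of its underside.
Not all that is in view belongs to the job. Leave any red look-alike of the hung alone.

How it is judged:
On the way, in this order (a step that is already met when the one before it is completed fails the run):
1. the lid is slid open until the mouth of the box is clear (at least 68 of its 80 mm) (value of joint lid above 0.068 m), for 0.2 s.
2. the carrier is lifted out of the box (its underside more than 160 mm above the worktop) (height (world z) of carrier above 0.16 m), for 0.1 s.
At the end, for the whole second after the job is handed in: Both crossbars rest on the hook (height -4 to +6 mm, within 20 mm of its centre line, 5 to 122 mm from its free end), tilt under 0.2 rad, still; the new carrier at least 28 mm nearer the free end than the first, square to the hook within 0.35 rad; lid open over 60 mm (x of carrier_bar in the frame of hook_tip between 0.005 and 0.122 m and y of carrier_bar in the frame of hook_tip between -0.02 and 0.02 m and z of carrier_bar in the frame of hook_tip between -0.004 and 0.006 m and angle between each of carrier, hung's own z axis and vertical below 0.2 rad and x of hung_bar in the frame of hook_tip between 0.005 and 0.122 m and y of hung_bar in the frame of hook_tip between -0.02 and 0.02 m and z of hung_bar in the frame of hook_tip between -0.004 and 0.006 m and x of carrier_bar in the frame of hung below -0.028 m and angle between the x axis of carrier and the x axis of stand, either way round below 0.35 rad and linear speed of each of carrier, hung below 0.02 m/s and contact force between carrier and stand above 0.2 N and value of joint lid above 0.06 m); the robot touches nothing.
It fails at once if the first carrier is lifted, knocked or shifted: its crossbar moves more than 12 mm (distance of hung_bar from where it was at the start of the episode above 0.012 m).
It fails at once if the first carrier is tipped by more than 0.4 rad (angle between hung's own z axis and vertical above 0.4 rad).
It fails at once if a bystander (jar, dish or pot) is moved more than 25 mm (distance of any of coplin_jar, petri_dish, objective_case from where it was at the start of the episode above 0.025 m).
It also fails if it takes over 54 s, if anything falls off the work surface, if the arm or the gripper's body presses on something with over 40 N, if the wrist force passes 120 N, or if a joint passes its speed limit or range.

## Working session

There is one attempt and no reset: what is moved stays moved. The work goes in short steps, Python scripts to look and compute and a shell command to move; the robot and the scene stay as the last step left them, time stands still between calls to the robot, and variables do not carry over. Pictures are saved under pics/ and viewed, about 8 in all and at most 12, crops included, and the job is handed in when it is done.

```bash
mkdir -p pics
cat > h.py <<'E'
import numpy as np, cv2, json
from bench import r, vision
from scipy.spatial.transform import Rotation as R
def cam(n):
    c=vision.get_calibration(n); p,d=vision.camera(n)
    K=np.array(c["camera_matrix"]);Rm=cv2.Rodrigues(np.array(c["rvec"],float))[0];t=np.array(c["tvec"],float).ravel()
    return p,d,K,Rm,t
def cloud(d,K,Rm,t):
    v,u=np.mgrid[:d.shape[0],:d.shape[1]]
    P=np.stack([(u-K[0,2])/K[0,0]*d,(v-K[1,2])/K[1,1]*d,d],-1)
    return (P-t)@Rm
def tool(target):  # world shift -> tool units
    s=r.read_state(); return R.from_quat(s["eef_rot"]).inv().apply(np.array(target)-s["ee_pos"])/0.25
E
python3 - <<'E'
from h import *
s=r.read_state(); print(s)
for n in("scene","top"):
    p,d,K,Rm,t=cam(n); cv2.imwrite(f"pics/{n}0.png",p); np.savez(f"{n}0.npz",p=p,d=d,K=K,R=Rm,t=t); print(n,-Rm.T@t,(d==0).mean())
a=cv2.imread("pics/scene0.png");b=cv2.imread("pics/top0.png")
E
```

```text
{'time': 0.0, 'joint_positions': array([ 1.26838612,  0.33286957, -0.064692  ,  1.46097387,  0.02158029,
        1.34990597, -0.08853774]), 'joint_vel': array([-0.00132139, -0.00150809,  0.00080826,  0.00030073, -0.000426  ,
       -0.00151897, -0.00049335]), 'joint_torque': array([-2.39172969e-04, -6.23254108e+01,  2.41767301e-02, -3.89898455e+01,
       -6.14799047e-02,  3.99659935e-02,  1.47545711e-04]), 'ee_pos': array([ 0.17249114, -0.60030381,  0.22173982]), 'eef_rot': array([-0.70010841, -0.09910457,  0.70028959, -0.09808667]), 'ft_force': array([-0.02317104,  0.17940984, -0.15960949]), 'torque': array([ 4.60427814e-02, -8.52988615e-05,  2.58717126e-02]), 'width': 0.08712897044281773}
scene [-0.10206806  0.73082249  1.10672858] 0.0039215087890625
top [0.23514253 0.08467687 1.30204206] 0.003987630208333333
```

View pics/scene0.png

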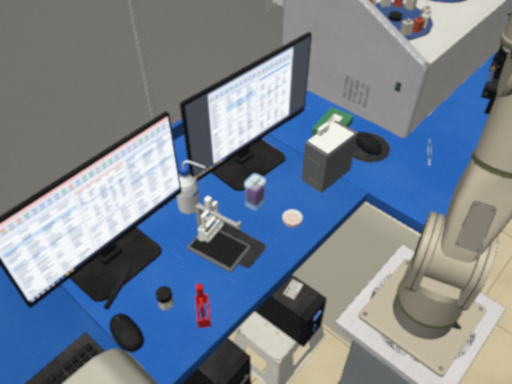

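View pics/top0.png

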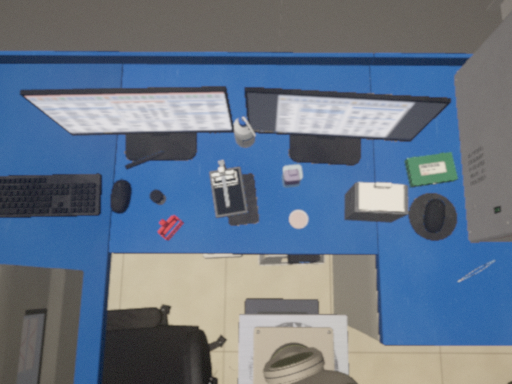

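The scene view shows the box at (328,155), the stand with the hung carrier at (215,225), and a red look-alike at (203,305). The top view has the box at (375,202), the stand at (228,195), the jar at (292,175), the dish at (298,219), the pot at (157,197) and the red one at (170,227). The white carrier on the stand is the hung one. The red one is the decoy. The carrier to hang is inside the box.

Run:
```python
from h import *
Z={}
for n in("top","scene"):
    f=np.load(n+"0.npz"); C=cloud(f["d"],f["K"],f["R"],f["t"]); Z[n]=C
C=Z["top"]; S=Z["scene"]
def rect(m,name):
    P=np.concatenate([X[m(X)] for X in (C,)]);
    if len(P)<5: print(name,len(P));return
    q=cv2.minAreaRect((P[:,:2]*1000).astype(np.float32)); print(name,len(P),"c",np.round(q[0],1),"size",np.round(q[1],1),"ang",round(q[2],1),"z",np.round(np.percentile(P[:,2],[5,50,95]),3))
def reg(u0,u1,v0,v1,z0,z1):
    def m(X):
        v,u=np.mgrid[:384,:512]
        return (u>=u0)&(u<=u1)&(v>=v0)&(v<=v1)&(X[...,2]>z0)&(X[...,2]<z1)
    return m
rect(reg(335,420,165,235,.14,.2),"boxtop all")
rect(reg(335,420,165,235,.145,.165),"boxtop/lid")
rect(reg(335,420,165,235,.172,.2),"rib")
rect(reg(200,262,150,230,.006,.03),"base")
rect(reg(200,262,150,230,.14,.165),"hook")
rect(reg(200,262,150,230,.18,.22),"hung grip")
rect(reg(200,262,150,230,.09,.14),"hung mid")
rect(reg(275,310,155,195,.05,.13),"jar")
rect(reg(280,315,200,235,.008,.03),"dish")
rect(reg(145,170,185,210,.03,.08),"pot")
rect(reg(150,190,205,245,.01,.2),"red")
rect(reg(230,260,110,150,.05,.3),"bottle")
v,u=np.mgrid[:384,:512]
m=(u>90)&(u<450)&(v>80)&(v<160)&(C[...,2]>.2); P=C[m]
for a in np.arange(-.5,.7,.1):
    k=abs(P[:,1]-a)<.05
    if k.any(): print("mon y%.1f xmin %.3f zmax %.3f"%(a,P[k,0].min(),P[k,2].max()))
f=np.load("top0.npz");p=f["p"]
a=cv2.resize(p[155:235,195:265],None,fx=5.6,fy=5.6,interpolation=cv2.INTER_CUBIC)
b=cv2.resize(p[165:235,335:420],None,fx=4.6,fy=5.6*80/70,interpolation=cv2.INTER_CUBIC)
cv2.imwrite("pics/crop1.png",np.hstack([a,b[:a.shape[0]]])); print(a.shape,b.shape)
```

```text
boxtop all 1658 c [ 468.2 -233.1] size [147.3  85.9] ang 87.3 z [0.15  0.155 0.171]
boxtop/lid 1525 c [ 468.3 -233.1] size [147.4  85.6] ang 87.4 z [0.15  0.155 0.16 ]
rib 81 c [ 499.  -234.4] size [43.  13.1] ang 83.2 z [0.175 0.181 0.185]
base 1278 c [520.5 191.6] size [251.2 179.5] ang 0.5 z [0.007 0.012 0.017]
hook 234 c [510.3 190.7] size [132.4  59.7] ang 26.0 z [0.146 0.151 0.161]
hung grip 43 c [533.3 202.1] size [14.7 15.7] ang 7.1 z [0.184 0.197 0.202]
hung mid 137 c [544.5 204.4] size [53.9 71.8] ang 10.4 z [0.097 0.107 0.134]
jar 328 c [554.8   4.3] size [47.4 55.5] ang 7.7 z [0.063 0.094 0.107]
dish 289 c [424.  -22.3] size [69.6 58.5] ang 41.3 z [0.01  0.015 0.019]
pot 159 c [491.4 410.3] size [38.6 37.5] ang 23.1 z [0.04  0.055 0.06 ]
red 284 c [399. 367.] size [30.5 71.8] ang 51.5 z [0.017 0.045 0.132]
bottle 768 c [674.3 140.8] size [84.8 46.2] ang 59.6 z [0.069 0.147 0.254]
mon y-0.3 xmin 0.649 zmax 0.381
mon y-0.2 xmin 0.653 zmax 0.383
mon y-0.1 xmin 0.658 zmax 0.382
mon y-0.0 xmin 0.663 zmax 0.382
mon y0.1 xmin 0.235 zmax 1.302
mon y0.2 xmin 0.672 zmax 0.381
mon y0.3 xmin 0.669 zmax 0.383
mon y0.4 xmin 0.666 zmax 0.383
mon y0.5 xmin 0.665 zmax 0.383
mon y0.6 xmin 0.665 zmax 0.222
(448, 392, 3) (448, 391, 3)
```

View pics/crop1.png

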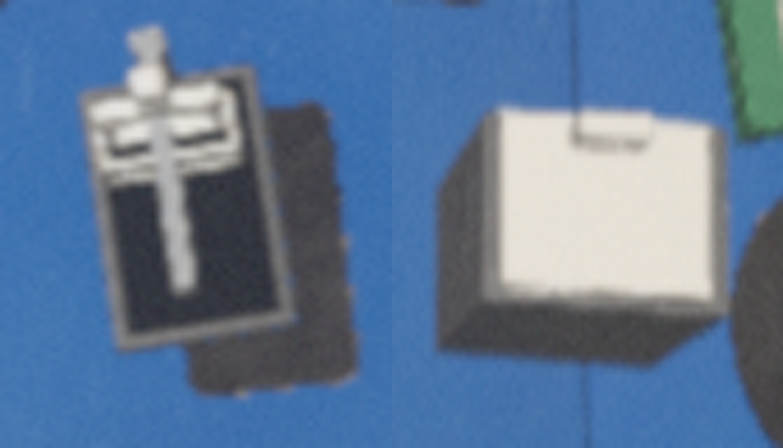

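The crop shows the hook (185,290)→(150,60), with its free end towards the robot. The hung carrier is near the post. The box lid has its rib on the far edge at (612,130). Next I'll get precise stand and box frames.

Run:
```python
from h import *
f=np.load("top0.npz"); C=cloud(f["d"],f["K"],f["R"],f["t"]); g=np.load("scene0.npz"); S=cloud(g["d"],g["K"],g["R"],g["t"])
for n,X in(("top",C),("scene",S)):
    P=X.reshape(-1,3)
    k=(P[:,2]>.144)&(P[:,2]<.166)&(abs(P[:,0]-.5)<.1)&(abs(P[:,1]-.19)<.06); H=P[k]
    H=H[H[:,0]<.505]   # bar in front of hung
    l=cv2.fitLine(H[:,:2].astype(np.float32),cv2.DIST_HUBER,0,.001,.001).ravel(); d=l[:2]*np.sign(l[0]); nrm=np.array([-d[1],d[0]])
    s=(H[:,:2]-l[2:])@d; w=(H[:,:2]-l[2:])@nrm
    print(n,"hook yaw",np.degrees(np.arctan2(d[1],d[0])),"n",len(H),"tip",l[2:]+d*np.percentile(s,1),l[2:]+d*s.min(),"w",np.percentile(w,[3,97]),"z",np.median(H[:,2]))
    k=(P[:,2]>.18)&(P[:,2]<.21)&(abs(P[:,0]-.54)<.06)&(abs(P[:,1]-.2)<.05);G=P[k]
    print(" grip",G[G[:,2]>.194].mean(0),len(G))
    k=(P[:,2]>.095)&(P[:,2]<.115)&(abs(P[:,0]-.54)<.06)&(abs(P[:,1]-.2)<.06);G=P[k]
    if len(G)>5:print(" comb top",cv2.minAreaRect((G[:,:2]*1000).astype(np.float32)))
    # box edges
    k=(P[:,2]>.15)&(P[:,2]<.162)&(abs(P[:,0]-.468)<.07)&(abs(P[:,1]+.233)<.1);B=P[k]
    print(" box",cv2.minAreaRect((B[:,:2]*1000).astype(np.float32)))
    for ys in (-.28,-.256,-.233,-.21,-.185):
        q=B[abs(B[:,1]-ys)<.012]; print("  y",ys,"x",np.percentile(q[:,0],[1,99]))
    k=(P[:,2]>.17)&(P[:,2]<.19)&(abs(P[:,0]-.48)<.07)&(abs(P[:,1]+.233)<.1);B=P[k];print(" rib",B.mean(0),cv2.minAreaRect((B[:,:2]*1000).astype(np.float32)))
P=C.reshape(-1,3)
for y0,y1 in((-.7,-.55),(-.55,-.45),(-.45,-.38),(-.38,-.3)):
    k=(P[:,2]>.1)&(P[:,1]>y0)&(P[:,1]<y1)&(P[:,0]>.1);print("tall",y0,y1,P[k,0].min() if k.any() else None)
s=r.read_state();print(R.from_quat(s["eef_rot"]).as_matrix().round(3))
```

```text
top hook yaw 10.258201 n 87 tip [0.44019662 0.18531696] [0.44015747 0.18530988] w [-0.00457119  0.00464946] z 0.15053903857973705
 grip [0.53366938 0.20217312 0.19790456] 43
 comb top ((542.11083984375, 203.9934539794922), (49.02328872680664, 71.8379898071289), 10.362871170043945)
 box ((467.7059326171875, -233.2037811279297), (147.2790069580078, 84.41240692138672), 87.48761749267578)
  y -0.28 x [0.42353686 0.506977  ]
  y -0.256 x [0.4251191 0.5016945]
  y -0.233 x [0.42603881 0.49395582]
  y -0.21 x [0.42782572 0.50972907]
  y -0.185 x [0.42808279 0.51065532]
 rib [ 0.49846639 -0.23356235  0.18021068] ((499.0389099121094, -234.3294677734375), (43.14372253417969, 13.077746391296387), 83.2431640625)
scene hook yaw 12.315402 n 113 tip [0.43999284 0.18554814] [0.43975682 0.18549661] w [-0.00685663  0.00458781] z 0.14877186248385438
 grip [0.53316428 0.20348219 0.1963538 ] 60
 comb top ((532.91845703125, 209.704833984375), (59.911842346191406, 62.7496452331543), 49.85109329223633)
 box ((467.19488525390625, -232.98818969726562), (152.35096740722656, 85.68753814697266), 86.07340240478516)
  y -0.28 x [0.42298048 0.50600912]
  y -0.256 x [0.42353061 0.49716326]
  y -0.233 x [0.42577094 0.49597508]
  y -0.21 x [0.42668171 0.51100076]
  y -0.185 x [0.4278576  0.51159623]
 rib [ 0.49811809 -0.23240676  0.1777608 ] ((499.8236389160156, -234.71873474121094), (47.428714752197266, 15.115191459655762), 82.76766204833984)
tall -0.7 -0.55 0.36088826618575187
tall -0.55 -0.45 0.3595614125987699
tall -0.45 -0.38 0.9582788871650967
tall -0.38 -0.3 0.4222913659716587
[[-0.     0.276 -0.961]
 [ 0.001 -0.961 -0.276]
 [-1.    -0.001  0.   ]]
```

```bash
cat >> h.py <<'E'
def plan(target,yaw=None):
    """units for rows; yaw = world heading (deg) of tool y"""
    s=r.read_state();M=R.from_quat(s["eef_rot"]).as_matrix()
    v=np.eye(3)
    t=np.zeros(3)
    if yaw is not None:
        a=np.radians(yaw);y=np.array([np.cos(a),np.sin(a),0]);x=np.array([0,0,-1.]);W=np.stack([x,y,np.cross(x,y)],1)
        t=R.from_matrix(M.T@W).as_rotvec()/1.5
    print("shift",(M.T@(np.array(target)-s["ee_pos"])/.25).round(3),"turn",t.round(4),"t",s["time"],"pos",s["ee_pos"].round(4),"F",s["ft_force"].round(2),"w",round(s["width"],4))
E
python3 -m pendant '-0.12 -0.93 -0.673 0.216 0 0;-0.12 -0.93 -0.673 0.216 0 0;-0.12 -0.93 -0.673 0.216 0 0;-0.12 -0.93 -0.673 0.216 0 0;-0.12 -0.93 -0.673 0.216 0 0;-0.12 -0.93 -0.673 0.216 0 0;-0.12 -0.93 -0.673 0.216 0 0;-0.12 -0.93 -0.673 0.216 0 0' -1 20
python3 -c "
from h import *
plan([.466,-.234,.23],-92.6)"
```

```text
time: 0.9
ee_pos: [0.2702, -0.3304, 0.2527]
eef_rot: [0.707, -0.015, -0.707, -0.015]
ft_force: [-0.4, -0.5, -0.2]
width: 0.0309
shift [ 0.091 -0.419 -0.766] turn [ 0.0017 -0.     -0.0006] t 0.9 pos [ 0.2702 -0.3304  0.2527] F [-0.37 -0.55 -0.22] w 0.0309
```

```bash
python3 -m pendant '0.09 -0.419 -0.766 0 0 0;0.09 -0.419 -0.766 0 0 0;0.09 -0.419 -0.766 0 0 0;0.09 -0.419 -0.766 0 0 0;0.09 -0.419 -0.766 0 0 0;0.34 -0.419 -0.766 0 0 0;0.34 -0.419 -0.766 0 0 0;0.34 -0.419 -0.766 0 0 0'
python3 - <<'E'
from h import *
plan([.555,-.239,.168],-92.6)
p,d,K,Rm,t=cam("wrist"); cv2.imwrite("pics/w1.png",p)
E
```

```text
time: 1.7
ee_pos: [0.464, -0.2353, 0.1653]
eef_rot: [-0.705, 0.015, 0.709, 0.017]
ft_force: [-0.3, 0.2, 0.6]
width: 0.0007
shift [-0.013 -0.002 -0.364] turn [-0.0005  0.0033  0.0015] t 1.7 pos [ 0.464  -0.2353  0.1653] F [-0.28  0.2   0.62] w 0.0007
```

View pics/w1.png

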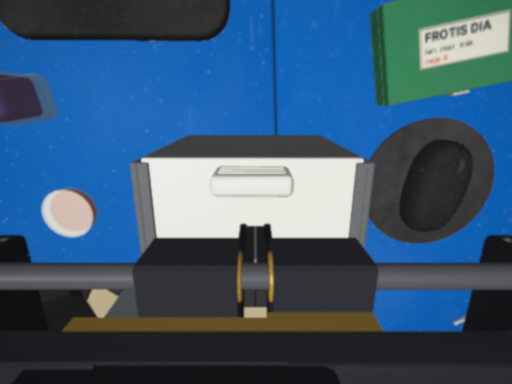

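The wrist view shows the closed fingers at (255,255), centred behind the rib at (252,182), ready to push.

```bash
python3 -m pendant '0 0 -0.05 0 0 0;0 0 -0.1 0 0 0;0 0 -0.15 0 0 0;0 0 -0.2 0 0 0;0 0 -0.25 0 0 0;0 0 -0.3 0 0 0;0 0 -0.34 0 0 0;0 0 -0.34 0 0 0'
python3 - <<'E'
from h import *
plan([.565,-.2395,.166],-92.6)
p,d,K,Rm,t=cam("top");C=cloud(d,K,Rm,t).reshape(-1,3)
np.savez("top1.npz",p=p,d=d,K=K,R=Rm,t=t)
p,d,K,Rm,t=cam("wrist"); cv2.imwrite("pics/w2.png",p);C2=cloud(d,K,Rm,t).reshape(-1,3)
for P in (C,C2):
    k=(P[:,2]>.172)&(P[:,2]<.19)&(abs(P[:,1]+.235)<.024)&(P[:,0]>.5)&(P[:,0]<.64);print(k.sum(),np.percentile(P[k],[5,50,95],axis=0).round(4) if k.any() else 0)
E
```

```text
time: 2.55
ee_pos: [0.5525, -0.2377, 0.1673]
eef_rot: [0.707, -0.015, -0.707, -0.016]
ft_force: [-0.4, -0.3, -0.5]
width: 0.0006
shift [ 0.005  0.005 -0.05 ] turn [ 0.0015 -0.0005  0.0006] t 2.55 pos [ 0.5525 -0.2377  0.1673] F [-0.43 -0.31 -0.55] w 0.0006
0 0
2283 [[ 0.5605 -0.256   0.1746]
 [ 0.5706 -0.2379  0.1807]
 [ 0.5763 -0.2195  0.186 ]]
```

```bash
python3 -m pendant '0 0 -0.008 0 0 0;0 0 -0.016 0 0 0;0 0 -0.016 0 0 0'
python3 -m pendant '0 0 -0.008 0 0 0;0 0 -0.016 0 0 0;0 0 -0.016 0 0 0'
python3 -c "
from h import *
plan([.466,-.235,.28],-92.6)"
```

```text
time: 2.95
ee_pos: [0.5549, -0.2386, 0.1676]
eef_rot: [0.707, -0.016, -0.707, -0.016]
ft_force: [-1.2, -0.3, 0.3]
width: 0.0002
time: 3.25
ee_pos: [0.5592, -0.2388, 0.1676]
eef_rot: [0.707, -0.016, -0.707, -0.016]
ft_force: [-0.7, -0.2, 0.0]
width: 0.0006
shift [-0.45   0.001  0.373] turn [ 0.0008 -0.0002 -0.0001] t 3.25 pos [ 0.5592 -0.2388  0.1676] F [-0.66 -0.22  0.04] w 0.0006
```

The lid is about 78 mm further out, with no stop force yet, so it is effectively fully open. I'll back off and look inside.

```bash
python3 -m pendant '0 0 0.06 0 0 0;-0.2 0 0.1 0 0 0;-0.4 0 0.28 0 0 0;-0.45 0 0.46 0 0 0;-0.45 0 0.64 0 0 0;-0.45 0 0.64 0 0 0;-0.45 0 0.64 0 0 0' -0.2
python3 - <<'E'
from h import *
plan([.466,-.235,.28],-92.6)
p,d,K,Rm,t=cam("wrist");C=cloud(d,K,Rm,t).reshape(-1,3)
p2,d2,K2,R2,t2=cam("top");C2=cloud(d2,K2,R2,t2).reshape(-1,3)
cv2.imwrite("pics/w3.png",np.hstack([cv2.resize(p,(448,336)),cv2.resize(p2[150:240,330:425],(352,336),interpolation=cv2.INTER_CUBIC)]))
for n,P in (("w",C),("t",C2)):
    k=(abs(P[:,0]-.4675)<.034)&(abs(P[:,1]+.233)<.062)&(P[:,2]>.125)&(P[:,2]<.148);G=P[k]
    print(n,"grip",k.sum(),np.median(G,axis=0).round(4) if k.any() else 0, cv2.minAreaRect((G[:,:2]*1000).astype(np.float32)) if k.sum()>4 else 0)
    k=(abs(P[:,0]-.4675)<.03)&(abs(P[:,1]+.233)<.062)&(P[:,2]>.086)&(P[:,2]<.115);G=P[k]
    print(n,"bar",k.sum(),cv2.minAreaRect((G[:,:2]*1000).astype(np.float32)) if k.sum()>4 else 0)
    k=(P[:,2]>.172)&(P[:,2]<.19)&(abs(P[:,1]+.235)<.024)&(P[:,0]>.52)&(P[:,0]<.64);print("rib",np.percentile(P[k],[5,50,95],axis=0).round(4)[:,0] if k.any() else 0)
E
```

```text
time: 3.95
ee_pos: [0.3984, -0.2322, 0.2809]
eef_rot: [0.707, -0.017, -0.706, -0.015]
ft_force: [-0.4, 0.1, 0.0]
width: 0.0342
shift [ 0.004 -0.001 -0.271] turn [-0.0004 -0.001  -0.0014] t 3.95 pos [ 0.3984 -0.2322  0.2809] F [-0.38  0.05  0.04] w 0.0342
w grip 365 [ 0.4654 -0.2213  0.1388] ((469.2750244140625, -231.96734619140625), (26.804950714111328, 137.96636962890625), 38.28371047973633)
w bar 349 ((468.3516540527344, -224.13409423828125), (61.52631759643555, 9.869413375854492), 87.54032135009766)
rib 0
t grip 7 [ 0.5012 -0.2713  0.1291] ((501.2658996582031, -262.6756591796875), (32.71849822998047, 1.007943868637085), 87.48715209960938)
t bar 20 ((467.4820556640625, -199.7640838623047), (10.04879379272461, 12.237030029296875), 4.007699489593506)
rib [0.5667 0.5724 0.5789]
```

View pics/w3.png

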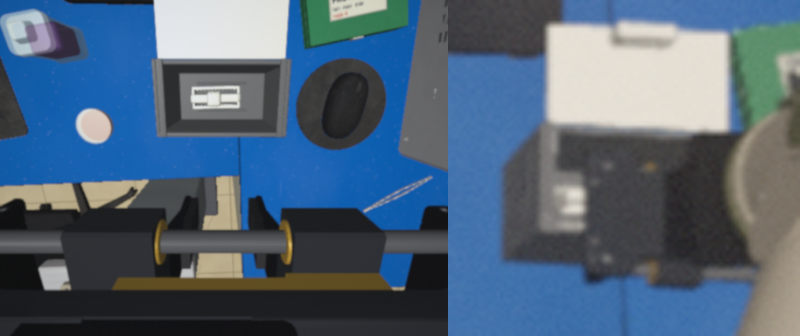

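The mouth is clear, with the rib at the far end. The carrier stands in the box with its grip block at (213,98) in the left view. I'll refine the grip position from the wrist cloud, using white pixels only.

Run:
```python
from h import *
p,d,K,Rm,t=cam("wrist");C=cloud(d,K,Rm,t)
w=(p.min(-1)>150)
def sel(z0,z1): return C[w&(abs(C[...,0]-.4675)<.033)&(abs(C[...,1]+.228)<.055)&(C[...,2]>z0)&(C[...,2]<z1)]
for z in((.132,.15),(.09,.112),(.03,.062)):
    G=sel(*z); print(z,len(G),G.mean(0).round(4) if len(G) else 0,cv2.minAreaRect((G[:,:2]*1000).astype(np.float32)) if len(G)>4 else 0)
plan([.468,-.224,.25],-92.6)
```

```text
(0.132, 0.15) 256 [ 0.4685 -0.2239  0.1388] ((468.3262939453125, -223.6255340576172), (15.240644454956055, 15.705949783325195), 87.3990249633789)
(0.09, 0.112) 341 [ 0.4686 -0.2247  0.0992] ((469.89520263671875, -223.9924774169922), (61.53696060180664, 11.672693252563477), 88.97109985351562)
(0.03, 0.062) 413 [ 0.4695 -0.2248  0.0431] ((468.3022766113281, -223.9823455810547), (71.07047271728516, 31.61249351501465), 88.95503234863281)
shift [ 0.119 -0.041 -0.27 ] turn [ 0.0016 -0.0001  0.0003] t 4.1 pos [ 0.4002 -0.2313  0.2798] F [-0.1   0.12 -0.78] w 0.0345
```

```bash
python3 -m pendant '0.1 -0.041 -0.272 0.002 0 0;0.12 -0.041 -0.272 0.002 0 0;0.3 -0.041 -0.272 0.002 0 0;0.45 -0.041 -0.272 0.002 0 0;0.6 -0.041 -0.272 0.002 0 0;0.68 -0.041 -0.272 0.002 0 0;0.68 -0.041 -0.272 0.002 0 0'
python3 -m pendant '0 0 0 0 0 0;0 0 0 0 0 0;0 0 0 0 0 0;0 0 0 0 0 0' -1 30
python3 -c "
from h import *
plan([.4685,-.224,.29],-92.6)"
```

```text
time: 4.8
ee_pos: [0.4665, -0.2228, 0.1064]
eef_rot: [-0.705, 0.015, 0.709, 0.018]
ft_force: [0.5, -0.3, 0.7]
width: 0.035
time: 5.2
ee_pos: [0.4683, -0.2247, 0.1113]
eef_rot: [0.708, -0.017, -0.706, -0.016]
ft_force: [-0.3, 1.0, 3.8]
width: 0.0157
shift [-0.715 -0.002 -0.002] turn [-0.0012 -0.0013 -0.0007] t 5.2 pos [ 0.4683 -0.2247  0.1113] F [-0.34  1.04  3.79] w 0.0157
```

```bash
python3 -m pendant '-0.1 0 0 0 0 0;-0.24 0 0 0 0 0;-0.4 0 0 0 0 0;-0.55 0 0 0 0 0;-0.72 0 0 0 0 0;-0.8 0 0 0 0 0;-0.8 0 0 0 0 0;-0.8 0 0 0 0 0'
python3 - <<'E'
from h import *
plan([.39,-.02,.305],-86)
p,d,K,Rm,t=cam("scene");C=cloud(d,K,Rm,t)
cv2.imwrite("pics/s2.png",cv2.resize(p[60:260,190:390],(600,600),interpolation=cv2.INTER_CUBIC))
p,d,K,Rm,t=cam("top");P=cloud(d,K,Rm,t).reshape(-1,3)
k=(P[:,2]>.174)&(P[:,2]<.19)&(abs(P[:,1]+.235)<.018)&(P[:,0]>.52)&(P[:,0]<.64);print("rib",np.percentile(P[k,0],[5,50,95]).round(4))
E
```

```text
time: 6.0
ee_pos: [0.4674, -0.2244, 0.31]
eef_rot: [0.707, -0.017, -0.707, -0.017]
ft_force: [0.4, -0.9, -1.3]
width: 0.0158
shift [ 0.019 -0.802  0.348] turn [-0.0781 -0.0002 -0.0003] t 6.0 pos [ 0.4674 -0.2244  0.31  ] F [ 0.38 -0.89 -1.3 ] w 0.0158
rib [0.567  0.5735 0.5799]
```

View pics/s2.png

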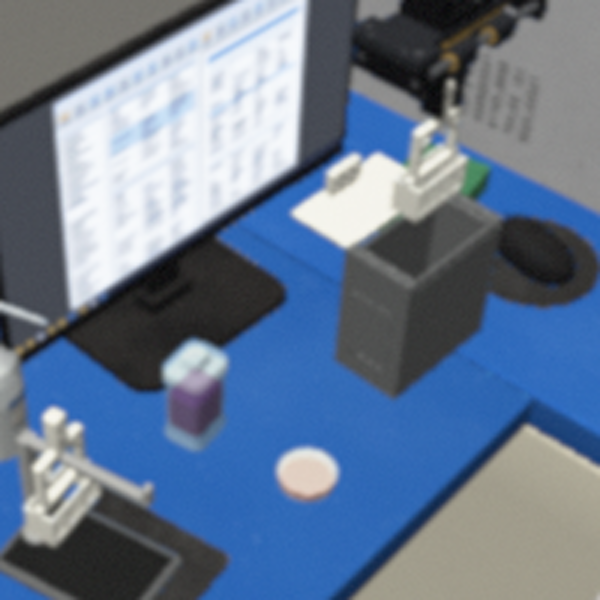

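The carrier is out at (430,180), the lid is open at (350,195), and the stand with the hung carrier at (70,480) is undisturbed. Next I'll move towards the stand.

```bash
python3 -m pendant '0 -0.15 0.07 -0.02 0 0;0 -0.3 0.14 -0.03 0 0;0 -0.45 0.2 -0.045 0 0;0 -0.6 0.27 -0.06 0 0;0 -0.75 0.34 -0.078 0 0;0 -0.8 0.348 -0.078 0 0;0 -0.8 0.348 -0.078 0 0'
python3 -c "
from h import *
plan([.40,.178,.305],-79.5)"
```

```text
time: 6.8
ee_pos: [0.3896, -0.0191, 0.3096]
eef_rot: [-0.707, -0.025, 0.707, -0.026]
ft_force: [0.2, -1.5, -0.2]
width: 0.016
shift [ 0.018 -0.784 -0.098] turn [-0.074   0.0003 -0.0007] t 6.8 pos [ 0.3896 -0.0191  0.3096] F [ 0.16 -1.54 -0.18] w 0.016
```

```bash
python3 -m pendant '0 -0.15 -0.02 -0.02 0 0;0 -0.3 -0.04 -0.03 0 0;0 -0.45 -0.06 -0.045 0 0;0 -0.6 -0.08 -0.06 0 0;0 -0.75 -0.098 -0.074 0 0;0 -0.784 -0.098 -0.074 0 0;0 -0.784 -0.098 -0.074 0 0'
python3 - <<'E'
from h import *
plan([.40,.178,.189],-79.5)
ax=np.array([np.cos(np.radians(10.5)),np.sin(np.radians(10.5))]);tip=np.array([.44,.1855])
p,d,K,Rm,t=cam("wrist");C=cloud(d,K,Rm,t).reshape(-1,3);cv2.imwrite("pics/w4.png",p)
p2,d2,K2,R2,t2=cam("scene");C2=cloud(d2,K2,R2,t2).reshape(-1,3);cv2.imwrite("pics/s3.png",cv2.resize(p2[150:270,160:280],(600,600),interpolation=cv2.INTER_CUBIC))
for P in(C,C2):
  k=(P[:,2]>.144)&(P[:,2]<.166)&(abs(P[:,0]-.47)<.04)&(abs(P[:,1]-.19)<.03);H=P[k];print("bar",len(H))
  if len(H)>10:
    l=cv2.fitLine(H[:,:2].astype(np.float32),cv2.DIST_HUBER,0,.001,.001).ravel();dd=l[:2]*np.sign(l[0]);s=(H[:,:2]-l[2:])@dd
    print(np.degrees(np.arctan2(dd[1],dd[0])),"tip",l[2:]+dd*s.min(),"z",np.median(H[:,2]))
  k=(abs(P[:,0]-.40)<.03)&(abs(P[:,1]-.178)<.05)&(P[:,2]>.16)&(P[:,2]<.26);H=P[k];print("carrier",len(H), np.percentile(H[:,2],[1,50]) if len(H) else 0)
E
```

```text
time: 7.5
ee_pos: [0.4012, 0.1767, 0.3095]
eef_rot: [-0.704, -0.065, 0.705, -0.064]
ft_force: [0.1, -0.7, 0.5]
width: 0.0158
shift [ 0.482 -0.006  0.003] turn [-0.001   0.0008  0.0007] t 7.5 pos [0.4012 0.1767 0.3095] F [ 0.1  -0.74  0.52] w 0.0158
bar 659
10.540845 tip [0.44230295 0.18584033] z 0.1494336543397406
carrier 2595 [0.20772508 0.24151514]
bar 120
9.831693 tip [0.43985141 0.18649547] z 0.14864282235584772
carrier 502 [0.20587864 0.23517288]
```

View pics/s3.png

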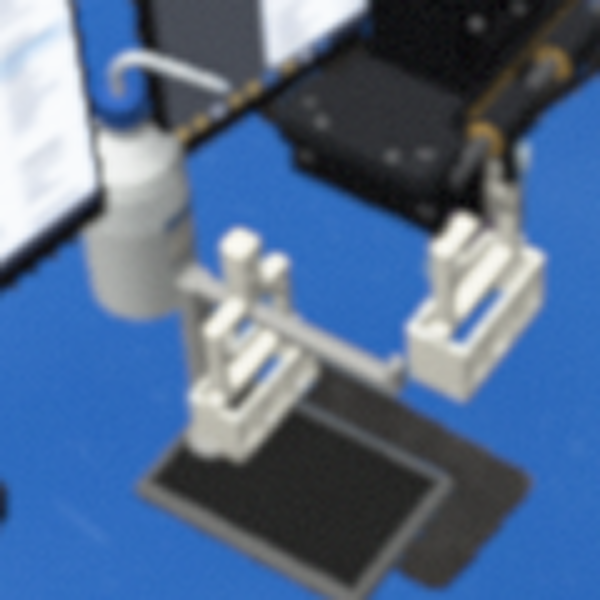

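View pics/w4.png

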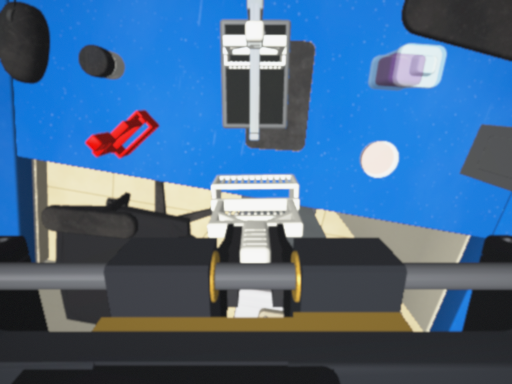

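The wrist view shows the held carrier in line with the hook, whose free end is at (254,135). The scene view shows the carrier at (480,310) in front of the tip at (395,370). I'll lower it to window height.

```bash
python3 -m pendant '0.1 0 0 0 0 0;0.2 0 0 0 0 0;0.3 0 0 0 0 0;0.4 0 0 0 0 0;0.484 -0.003 0 0 0 0;0.484 -0.003 0 0 0 0;0.484 -0.003 0 0 0 0'
python3 - <<'E'
from h import *
a=np.radians(10.5);ax=np.array([np.cos(a),np.sin(a)]);tip=np.array([.4405,.1858])
q=tip+.042*ax; plan([q[0],q[1],.189],-79.5)
M=R.from_quat(r.read_state()["eef_rot"]).as_matrix();print(M.round(3))
p,d,K,Rm,t=cam("scene");P=cloud(d,K,Rm,t).reshape(-1,3)
q=np.array(r.read_state()["ee_pos"][:2]);s=(P[:,:2]-q)@ax;w=(P[:,:2]-q)@[-ax[1],ax[0]]
k=(abs(s)<.03)&(abs(w)<.045)&(P[:,2]>.05)&(P[:,2]<.135);print("comb s,w,z",np.percentile(s[k],[2,98]),np.percentile(w[k],[2,98]),np.percentile(P[k,2],[1,50,99]))
cv2.imwrite("pics/s4.png",cv2.resize(p[150:270,160:280],(600,600),interpolation=cv2.INTER_CUBIC))
E
```

```text
time: 8.3
ee_pos: [0.4011, 0.1763, 0.1894]
eef_rot: [-0.704, -0.063, 0.704, -0.063]
ft_force: [0.3, 0.1, -0.7]
width: 0.0156
shift [ 0.001 -0.01  -0.33 ] turn [-0.0029  0.0003  0.    ] t 8.3 pos [0.4011 0.1763 0.1894] F [ 0.26  0.06 -0.73] w 0.0156
[[-0.     0.178 -0.984]
 [-0.    -0.984 -0.178]
 [-1.    -0.     0.   ]]
comb s,w,z [-0.01825456  0.01245121] [-0.03489917  0.03720838] [0.08634199 0.11503337 0.13415028]
```

View pics/s4.png

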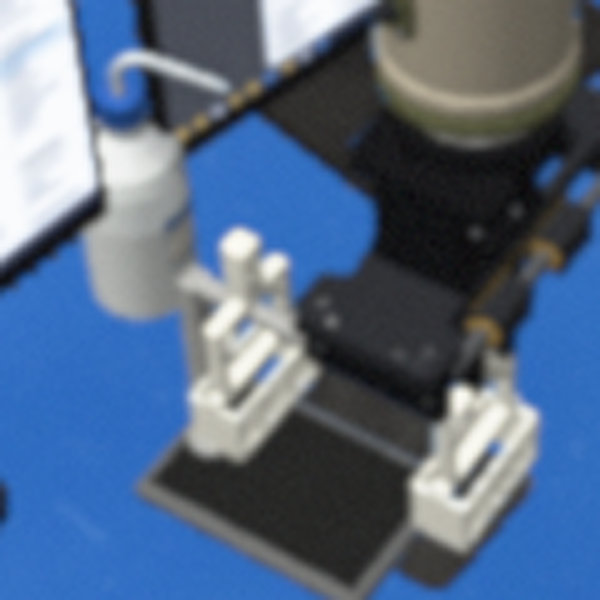

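The carrier is level in front of the tip with its underside at 86 mm and crossbar underside at about 170 mm, so it will clear the 162 mm lip. I'll advance it along the hook.

```bash
python3 -m pendant '0 -0.005 -0.06 -0.003 0 0;0 -0.01 -0.12 -0.003 0 0;0 -0.01 -0.17 -0.003 0 0;0 -0.01 -0.17 -0.003 0 0'
python3 -m pendant '0 0 -0.04 0 0 0;0 0 -0.08 0 0 0;0 0 -0.12 0 0 0;0 0 -0.16 0 0 0;0 0 -0.16 0 0 0;0 0 -0.16 0 0 0'
python3 - <<'E'
from h import *
a=np.radians(10.5);ax=np.array([np.cos(a),np.sin(a)]);tip=np.array([.4405,.1858])
q=tip+.042*ax; plan([q[0],q[1],.170],-79.5)
p,d,K,Rm,t=cam("wrist");cv2.imwrite("pics/w5.png",p)
p,d,K,Rm,t=cam("scene");cv2.imwrite("pics/s5.png",cv2.resize(p[150:270,160:280],(600,600),interpolation=cv2.INTER_CUBIC))
E
```

```text
time: 8.75
ee_pos: [0.4438, 0.1873, 0.19]
eef_rot: [0.705, 0.065, -0.704, 0.064]
ft_force: [-0.2, -0.3, -0.8]
width: 0.0159
time: 9.35
ee_pos: [0.4811, 0.1951, 0.189]
eef_rot: [-0.704, -0.066, 0.704, -0.065]
ft_force: [-0.6, 0.4, -0.9]
width: 0.0158
shift [ 0.076  0.007 -0.002] turn [0.0016 0.0003 0.0003] t 9.35 pos [0.4811 0.1951 0.189 ] F [-0.64  0.36 -0.93] w 0.0158
```

View pics/s5.png

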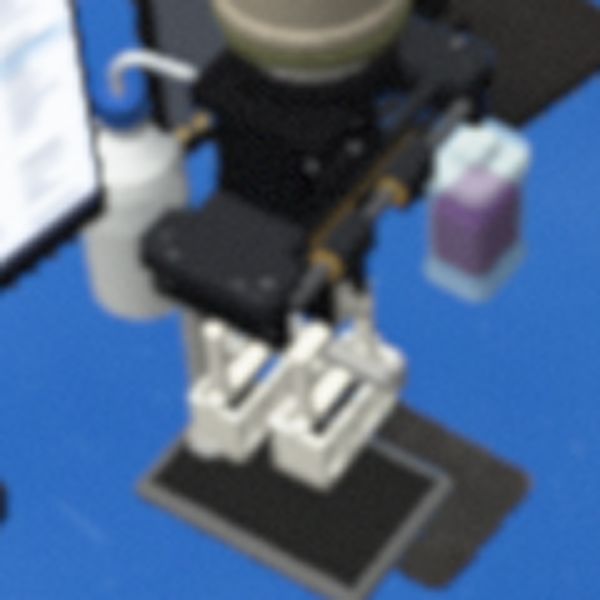

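The carrier is now on the hook with a clear gap to the first one. I'll lower it in small steps and watch the force.

```bash
python3 -m pendant '0.02 0 0 0 0 0;0.04 0.004 0 0 0 0;0.06 0.005 0 0 0 0;0.064 0.005 0 0 0 0;0.064 0.005 0 0 0 0;0.064 0.005 0 0 0 0'
python3 -m pendant '0.006 0 0 0 0 0;0.012 0 0 0 0 0;0.012 0 0 0 0 0'
```

```text
time: 10.05
ee_pos: [0.4816, 0.1938, 0.1731]
eef_rot: [0.704, 0.065, -0.704, 0.065]
ft_force: [0.2, 0.3, -1.7]
width: 0.0156
time: 10.35
ee_pos: [0.4815, 0.1936, 0.1698]
eef_rot: [-0.704, -0.065, 0.704, -0.065]
ft_force: [0.7, 0.8, -0.8]
width: 0.0158
```

```bash
python3 -m pendant '0.006 0 0 0 0 0;0.008 0 0 0 0 0;0.008 0 0 0 0 0'
```

```text
time: 10.65
ee_pos: [0.4818, 0.1938, 0.1692]
eef_rot: [0.704, 0.065, -0.704, 0.066]
ft_force: [-4.9, -2.5, 12.7]
width: 0.016
```

```bash
python3 -m pendant '-0.003 0 0 0 0 0;-0.006 0 0 0 0 0;-0.006 0 0 0 0 0'
python3 -m pendant '0 0 0 0 0 0;0 0 0 0 0 0;0 0 0 0 0 0;0 0 0 0 0 0;0 0 0 0 0 0' -0.35
python3 - <<'E'
from h import *
plan([.4815,.1937,.30],-79.5)
p,d,K,Rm,t=cam("scene");cv2.imwrite("pics/s6.png",cv2.resize(p[150:270,160:280],(600,600),interpolation=cv2.INTER_CUBIC))
E
```

```text
time: 10.95
ee_pos: [0.4816, 0.1937, 0.1695]
eef_rot: [0.704, 0.065, -0.704, 0.065]
ft_force: [0.3, -0.4, 0.0]
width: 0.0158
time: 11.45
ee_pos: [0.4816, 0.1937, 0.1695]
eef_rot: [0.704, 0.065, -0.704, 0.065]
ft_force: [-0.2, 0.3, 0.3]
width: 0.0281
shift [-0.522 -0.     0.   ] turn [ 0.0014 -0.     -0.0001] t 11.45 pos [0.4816 0.1937 0.1695] F [-0.21  0.34  0.35] w 0.0281
```

View pics/s6.png

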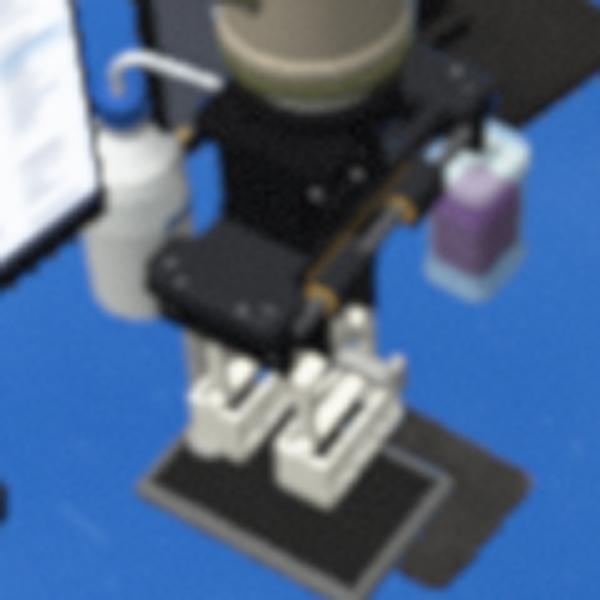

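It hangs on the hook, released. I'll withdraw straight up, then back.

```bash
python3 -m pendant '-0.03 0 0 0 0 0;-0.08 0 0 0 0 0;-0.2 0 0 0 0 0;-0.35 0 0 0 0 0;-0.5 0 0 0 0 0;-0.6 0 0.15 0 0 0;-0.6 0 0.3 0 0 0;-0.6 0 0.4 0 0 0'
python3 - <<'E'
from h import *
p,d,K,Rm,t=cam("scene");a=np.radians(10.4);ax=np.array([np.cos(a),np.sin(a)]);tip=np.array([.4405,.1858])
cv2.imwrite("pics/s7.png",cv2.resize(p[130:270,160:360],(800,560),interpolation=cv2.INTER_CUBIC))
for n in("scene","wrist","top"):
    if n!="scene": p,d,K,Rm,t=cam(n)
    P=cloud(d,K,Rm,t).reshape(-1,3);s=(P[:,:2]-tip)@ax;w=(P[:,:2]-tip)@[-ax[1],ax[0]]
    for s0,nm in((.042,"new"),(.095,"hung")):
        k=(abs(s-s0)<.02)&(abs(w)<.02)&(P[:,2]>.19)&(P[:,2]<.215)
        if k.sum()>3: print(n,nm,"grip top s,w,z",s[k].mean().round(4),w[k].mean().round(4),np.median(P[k,2]).round(4),k.sum())
        k=(abs(s-s0)<.022)&(abs(w)<.05)&(P[:,2]>.10)&(P[:,2]<.112)
        if k.sum()>5: print("   comb top s,w",np.percentile(s[k],[2,98]).round(4),np.percentile(w[k],[2,98]).round(4))
    if n=="top":
        f=np.load("top0.npz");C0=cloud(f["d"],f["K"],f["R"],f["t"]).reshape(-1,3)
        for nm,x,y,z in(("jar",.555,.004,.09),("dish",.424,-.022,.01),("pot",.491,.41,.045)):
            g=lambda Q:np.median(Q[(abs(Q[:,0]-x)<.05)&(abs(Q[:,1]-y)<.05)&(Q[:,2]>z)&(Q[:,2]<.13)],axis=0).round(4)
            print(nm,g(C0),g(P))
    k=(P[:,2]>.174)&(P[:,2]<.19)&(abs(P[:,1]+.235)<.018)&(P[:,0]>.52)&(P[:,0]<.64)
    if k.any():print(n,"rib x",np.median(P[k,0]))
print(r.read_state()["ee_pos"],r.read_state()["time"])
E
```

```text
time: 12.3
ee_pos: [0.3819, 0.1764, 0.3209]
eef_rot: [0.705, 0.066, -0.703, 0.066]
ft_force: [0.3, -0.5, -0.3]
width: 0.0281
scene new grip top s,w,z 0.0397 0.0019 0.1954 37
   comb top s,w [0.0241 0.0549] [-0.0186  0.0364]
scene hung grip top s,w,z 0.0941 0.001 0.1952 37
   comb top s,w [0.0786 0.1105] [-0.0197  0.0347]
scene rib x 0.5720427301614293
wrist new grip top s,w,z 0.0415 0.0014 0.1969 316
   comb top s,w [0.0255 0.058 ] [-0.0338  0.0368]
wrist hung grip top s,w,z 0.0951 -0.0003 0.1968 354
   comb top s,w [0.0809 0.1008] [-0.0354  0.0349]
   comb top s,w [0.0862 0.1104] [-0.0361 -0.0328]
jar [0.5529 0.0054 0.0944] [0.5527 0.0049 0.0947]
dish [ 0.4289 -0.0175  0.0147] [ 0.4289 -0.0176  0.0152]
pot [0.4917 0.4094 0.0555] [0.4901 0.4096 0.0559]
top rib x 0.5729419961575691
[0.38281381 0.17541895 0.32090399] 12.45
```

View pics/s7.png

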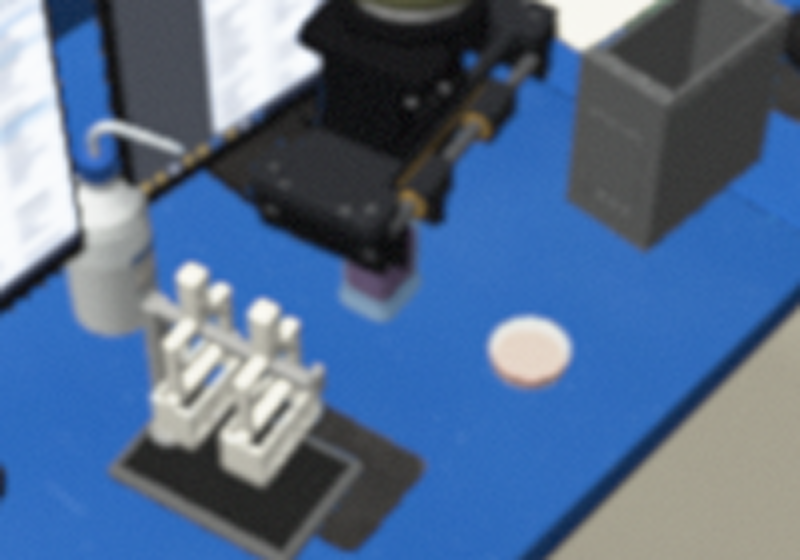

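Both carriers hang upright, the new one at (265,395) in front of the first at (190,360). The gripper is clear. I'll let things settle briefly, then hand in.

```bash
python3 -m pendant '0 0 0 0 0 0;0 0 0 0 0 0;0 0 0 0 0 0;0 0 0 0 0 0;0 0 0 0 0 0;0 0 0 0 0 0' && python3 -c "
from bench import close_job
print(close_job())"
```

```text
time: 13.05
ee_pos: [0.3834, 0.1753, 0.3194]
eef_rot: [-0.704, -0.066, 0.704, -0.065]
ft_force: [0.1, 0.1, -0.7]
width: 0.0284
the job is handed in; nothing more can be done
None
```

I slid the lid open, lifted the carrier out of the box and hung it on the hook in front of the first one. I handed the job in at about 13 s; no verdict is reported.

My last camera checks, taken just before the final 0.6 s settle, showed:
- **New carrier:** it hangs 40–41 mm from the hook's free end, within 2 mm of its centre line. It looks upright and square to the hook.
- **First carrier:** it is about 95 mm from the free end, the same as at the start. The new one is about 54 mm nearer the free end, so well clear of it.
- **Lid:** it is open by about 74 mm going by the rib in the images. The finger travel suggested about 78 mm, a disagreement of a few millimetres. I never felt the end stop, but both figures are above the limits.
- **Bystanders:** the jar, dish and pot are within 2 mm of where they started.
- **Forces:** the largest reading was about 13 N upward, with about 5 N sideways, when the crossbar touched the hook. I eased that off before letting go. The robot was touching nothing at the end.

No check failed.

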